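Comb the paint markers into the grooves of their tray

ROBOT

A 7-joint arm with a two-finger parallel gripper is mounted at the origin on the work surface. World frame = base frame: x ahead of the robot, y to its left, z up, the work surface at z = 0. Lengths are in m, angles in rad, forces in N, time in s.
With the tool pointing down it reaches from about 0.4 to 0.85 m from the base axis. Payload 10.4 kg.
Tool frame: the origin (TCP) lies between the finger pads; the fingertips stand 11 mm ahead of it and the grasp point (between the pads) lies 8 mm behind it; z points along the fingers, y is the direction in which the jaws open and shut (so a half turn about z gives the same grasp; the last joint's range is limited). The gripper opens to 87 mm and grips with 3 to 60 N. Pads are 19 mm wide; open, the fingers measure 117 mm over their backs; the gripper's body (75 mm by 190 mm) begins 51 mm behind the grasp point.
Start: joints at [1.269, 0.332, -0.065, 1.46, 0.022, 1.35, -0.088], TCP at [0.172, -0.601, 0.234] pointing down, gripper open.
Joint ranges: [-2.6, 2.6], [-0.5, 2.12], [-1.47, 1.34], [0.16, 2.42], [-1.27, 4.41], [0.06, 2.06], [-2.6, 2.6]. Speed limits (rad/s): [2.22, 2.22, 2.79, 2.79, 3.14, 3.14, 3.14].

INTERFACE

Orientations are given as a unit quaternion [x, y, z, w].
In Python, from bench import r, eyes gives the robot as it stands.
- The arm moves only by the shell command python3 -m inch 'ROWS' [FORCE]. ROWS is a JSON object of lists of equal length, an entry for each row: "translation": the shift along the world's x, y, z scaled (see below), a list of three; "rot": the turn, a rotation vector about the world's x, y, z scaled (see below), a list of three; "jaw": the finger opening in mm, from 0 to 87. In form: {"translation": [[tx, ty, tz], ...], "rot": [[ax, ay, az], ...], "jaw": [jaw, ...]}. A call has 1 to 20 rows; each row is the pose to reach, as a shift and turn from the pose measured when the call began; what a row does not reach only later rows make up. The controller multiplies each number of a shift by 100 mm and each number of a turn by 60 degrees. A row lasts 1/10 s, in which the tool goes at most 50 mm and 8.59 degrees, less where a joint would pass 70% of its speed; a pose out of reach is approached as far as the arm can. A call with a number of a shift or a turn outside -1 to 1 is refused whole. A call with a gripper value outside its range is refused whole. The fingers move at their own pace and stop on an object; FORCE is the grip in N (left out, the last holds). Time passes only in rows, so rows that repeat a pose let the fingers close. It gives the time, the measured TCP pose, the force and the opening at its end, in the units of the state.
- r.read_state(): the state, without advancing time (a new reading comes with each control period).
- eyes.camera(name): name is "scene" or "top" or "wrist"; returns the picture (400x640x3 uint8, blue, green, red); there is no depth.
- eyes.calibration(name): a dict with "fx", "fy", "cx", "cy" (pixels), "R" (3x3) and "t" (3): a world point X has camera coordinates R X + t; the wrist camera has in their place "hand_eye" (4x4, takes a point from camera to tool coordinates, whose origin is the TCP and whose axes are the flange's). Camera axes: x right, y down, z forward; pixel columns grow to the right and rows downward; lengths in m; the calibration is good to about 2 mm. A picture is of the moment at which its call begins: read the wrist's pose just before it. calibration takes no time and is no camera call.
- r.close_job(): hands the job in, once; it reports no verdict.
The state is a dict: "time": time; "joint_positions": joint angles; "joint_vel": joint speeds; "joint_torque": joint torques, N m; "ee_pos": TCP position; "eef_rot": TCP orientation; "ft_force": force on the tool from outside, world axes, zero at the start; "torque": the same for the moment, N m; "width": finger opening in m.
Only numpy, scipy, OpenCV 4.12 (cv2) and the standard library are available. Lean on these libraries where they do the work, as an engineer would, in place of code of your own. Each camera call takes 0.05 s, during which the arm holds its last target. There are 200 camera calls.

TASK

Five paint markers have been tossed askew over the ridges of the grooved black tray. Take the wooden marbling rake by its handle and comb it lightly across the tray, without pressing it hard into the tray, until every marker lies flat down in a groove of its own; the markers are smeared with wet paint, so move them with the rake only, never with the gripper, and do not send any off the tray. Then stand the rake upright on its tines on the yellow card again without dropping it, and leave the brayer, bottle and jar where they are.

Things in the scene. Friction and masses are not known exactly. Their poses are not given: they have to be found in the camera images.
- tray: Black plastic marker tray, fixed to the table: 202 mm long (its x), 237 mm across (its y). Nine straight V grooves run along its x at 25 mm pitch, centred at y = -100, -75 ... 100 mm. The groove ends are closed by end walls 36 mm high, inner faces at x = -95 and 95 mm. Origin: centre of its underside, on the table.
- tray_top (a point): Centre of the tray at the height of its ridge crests, 20 mm above the table. The 10 rounded ridges lie at y = -112.5, -87.5 ... 112.5 mm, flanks at 60 degrees. The tray's two long sides (y = -118.5 and 118.5 mm) are no higher than the crests: a rake can come in over them, and a marker pushed that far rolls off.
- marker0: Paint marker, red cap and bands on a white barrel: a round rod 140 mm long, 15 mm in diameter, about 24 g, rolls freely. Origin on its axis at mid length; its x axis runs along it. Starts lying askew across the ridges (axis 27.5 mm above the table); settled in a groove its axis is about 15.3 mm above the table and its top 3 mm above the ridge crests.
- marker1: Paint marker, green cap and bands on a white barrel: a round rod 140 mm long, 15 mm in diameter, about 24 g, rolls freely. Origin on its axis at mid length; its x axis runs along it. Starts lying askew across the ridges (axis 27.5 mm above the table); settled in a groove its axis is about 15.3 mm above the table and its top 3 mm above the ridge crests.
- marker2: Paint marker, orange cap and bands on a white barrel: a round rod 140 mm long, 15 mm in diameter, about 24 g, rolls freely. Origin on its axis at mid length; its x axis runs along it. Starts lying askew across the ridges (axis 27.5 mm above the table); settled in a groove its axis is about 15.3 mm above the table and its top 3 mm above the ridge crests.
- marker3: Paint marker, blue cap and bands on a white barrel: a round rod 140 mm long, 15 mm in diameter, about 24 g, rolls freely. Origin on its axis at mid length; its x axis runs along it. Starts lying askew across the ridges (axis 27.5 mm above the table); settled in a groove its axis is about 15.3 mm above the table and its top 3 mm above the ridge crests.
- marker4: Paint marker, pink cap and bands on a white barrel: a round rod 140 mm long, 15 mm in diameter, about 24 g, rolls freely. Origin on its axis at mid length; its x axis runs along it. Starts lying crosswise on top of other markers (axis 42.5 mm above the table); settled in a groove its axis is about 15.3 mm above the table and its top 3 mm above the ridge crests.
- rake_grip (a point): Wooden marbling rake, about 0.16 kg, standing on its tines, handle up. This point is the centre of its dark block handle: 90 mm long (its x), 24 mm thick (its y, the way to grip it), 46 mm tall, 78 mm above the tine tips. Under the handle is a batten 150 mm (x) by 36 mm (y) by 14 mm thick, its top 24 mm below this point. z up.
- rake_tip (a point): The middle of the rake's working end, level with the tips of its tines, straight below rake_grip. Two staggered rows of round tines, 6 mm thick and 40 mm long below the batten, 12 mm either side of this point (along y): 7 tines on the -y side, 6 on the +y side, 22 mm apart along x; the rows are 138 mm and 116 mm wide overall.
- rake: The whole rake; origin at rake_tip, same axes.
- card: Yellow card lying fixed on the table, 200 mm (its x) by 150 mm (its y), 3 mm thick, where the rake stands. Origin: centre of its underside.
- slab: Dark inking slab with paint smears, fixed, 200 by 150 mm, 8 mm thick, on the other side of the tray from the card. Origin: centre of its underside.
- brayer: Brayer (black rubber roller 80 mm wide, wire frame, wooden handle) lying on the slab: 165 mm long along its x, 102 mm wide, 33 mm high. Loose; to be left alone. Origin: under its middle, on the slab.
- paint_bottle: Lime green paint bottle with a white cap, 48 mm in diameter, 130 mm tall, standing loose on the table; to be left alone. Origin: centre of its underside.
- gesso_jar: White jar with a blue label, 84 mm in diameter, 95 mm tall, standing loose; to be left alone. Origin: centre of its underside.
Not all that is in view belongs to the job. There is more than one size of the rake; the job needs the largest.

How it is judged:
By the outcome, as a careful person would: the job done as asked, in the order asked, and still so for the second after the job is handed in, with the robot touching nothing.
It also fails if it takes over 72 s, if anything falls off the work surface, if the arm or the gripper's body presses on something with over 40 N, if the wrist force passes 120 N, or if a joint passes its speed limit or range.

## Working session

There is one attempt and no reset: what is moved stays moved. The work goes in short steps, Python scripts to look and compute and a shell command to move; the robot and the scene stay as the last step left them, time stands still between calls to the robot, and variables do not carry over. Pictures are saved under pics/ and viewed, about 8 in all and at most 12, crops included, and the job is handed in when it is done.

```bash
mkdir -p pics; ls; python3 - <<'E'
from bench import r,eyes
import cv2,numpy as np
s=r.read_state();print(s)
for n in("scene","top"):
    c=eyes.calibration(n);print(n,{k:np.round(v,4).tolist() for k,v in c.items()})
    cv2.imwrite(f"pics/{n}0.png",eyes.camera(n))
E
```

```text
pics
{'time': 0.0, 'joint_positions': array([ 1.26939865,  0.33288723, -0.06470447,  1.4609371 ,  0.02161241,
        1.34986478, -0.08847553]), 'joint_vel': array([-0.00074936, -0.00094204,  0.00177941,  0.00104784, -0.00207765,
       -0.00057502, -0.00071848]), 'joint_torque': array([-6.78845645e-04, -6.23236799e+01,  2.42968270e-02, -3.89899063e+01,
       -6.15205360e-02,  3.95605504e-02,  1.42398071e-04]), 'ee_pos': array([ 0.17189575, -0.60052323,  0.23274636]), 'eef_rot': array([ 9.90295827e-01,  1.38973682e-01, -1.33683277e-04, -6.87347042e-04]), 'ft_force': array([ 0.17451059,  0.23397007, -0.11242562]), 'torque': array([ 0.02658508, -0.00458993,  0.02954282]), 'width': 0.08693977851968566}
scene {'fx': 492.7232, 'fy': 492.7232, 'cx': 324.0732, 'cy': 199.4027, 'R': [[0.9045, 0.4261, -0.0164], [0.3499, -0.7636, -0.5427], [-0.2438, 0.4852, -0.8398]], 't': [-0.4577, -0.1331, 1.3351]}
top {'fx': 479.9913, 'fy': 479.9913, 'cx': 325.1269, 'cy': 193.7785, 'R': [[0.0018, -1.0, -0.0074], [-0.992, -0.0008, -0.1266], [0.1266, 0.0076, -0.9919]], 't': [0.0311, 0.5139, 1.4658]}
```

View pics/top0.png

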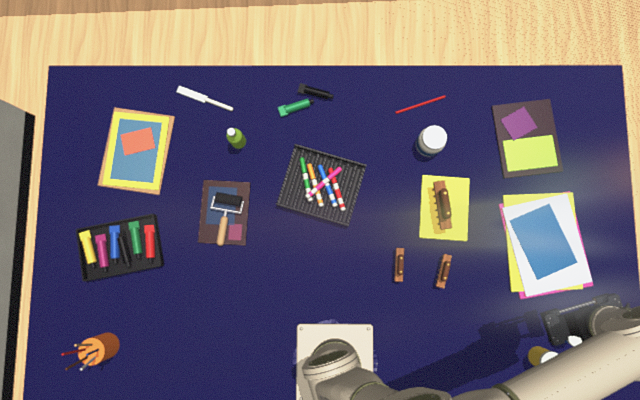

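View pics/scene0.png

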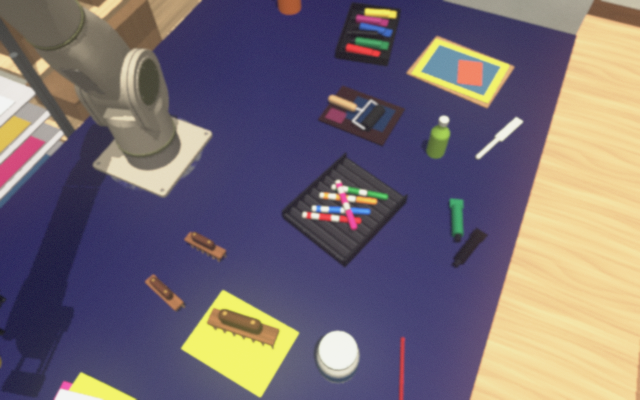

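The top view shows the tray at about (322,185) and three rakes: (443,205) on the yellow card, and (399,265) and (444,271) on the bare table. The one on the card is clearly the largest, so that's the one I want. I'll confirm it with an enlarged crop and measure the tray and rake.

```bash
cat > h.py <<'E'
from bench import r,eyes
import cv2,numpy as np
from scipy.spatial.transform import Rotation as Ro
def ray(n,uv,z,c=None):
    c=c or eyes.calibration(n);R=np.array(c["R"]);t=np.array(c["t"])
    o=-R.T@t;d=R.T@np.array([(uv[0]-c["cx"])/c["fx"],(uv[1]-c["cy"])/c["fy"],1])
    return o+d*(z-o[2])/d[2]
def proj(n,X):
    c=eyes.calibration(n);p=np.array(c["R"])@X+np.array(c["t"])
    return np.array([c["cx"]+c["fx"]*p[0]/p[2],c["cy"]+c["fy"]*p[1]/p[2]])
def rect(n,mask,z):
    cs,_=cv2.findContours(mask,cv2.RETR_EXTERNAL,cv2.CHAIN_APPROX_NONE)
    c=max(cs,key=cv2.contourArea)[:,0]
    P=np.array([ray(n,p,z)[:2] for p in c])*1000
    return cv2.minAreaRect(P.astype(np.float32))
E
python3 - <<'E'
from h import *
im=cv2.imread("pics/top0.png");hsv=cv2.cvtColor(im,cv2.COLOR_BGR2HSV)
def win(m,a,b,c,d):
    o=np.zeros_like(m);o[b:d,a:c]=m[b:d,a:c];return o
# card
y=win(cv2.inRange(hsv,(22,90,120),(38,255,255)),410,165,480,250)
print("card",rect("top",y,.003))
blue=cv2.inRange(hsv,(108,120,40),(130,255,255))
nb=cv2.morphologyEx(cv2.bitwise_not(blue),cv2.MORPH_OPEN,np.ones((5,5)))
print("tray",rect("top",win(nb,265,130,380,240),.028))
br=cv2.bitwise_and(win(cv2.inRange(hsv,(0,60,20),(20,255,200)),410,165,480,250),cv2.bitwise_not(y))
print("rake z.06",rect("top",br,.062))
hd=win(cv2.inRange(hsv,(0,0,0),(180,255,75)),425,170,465,245)
print("handle",rect("top",hd,.104))
a=cv2.resize(im[135:240,265:380],None,fx=5,fy=5,interpolation=2)
b=cv2.resize(im[165:250,410:480],None,fx=5,fy=5,interpolation=2)
cv2.imwrite("pics/tray.png",a);
c=np.zeros((525,800,3),np.uint8);c[:525,:575]=a[:525];b=cv2.resize(b,(225,273));c[:273,575:]=b;cv2.imwrite("pics/crop.png",c)
E
```

```text
card ((474.8106994628906, -344.76953125), (151.97882080078125, 201.59695434570312), 85.88199615478516)
tray ((497.02410888671875, 7.56622314453125), (340.9132995605469, 281.8742980957031), 74.47502136230469)
rake z.06 ((477.53924560546875, -325.298095703125), (147.1189422607422, 41.28805923461914), 7.6675496101379395)
handle ((499.94482421875, -308.0307312011719), (2.9621410369873047, 26.908369064331055), 88.36851501464844)
```

View pics/crop.png

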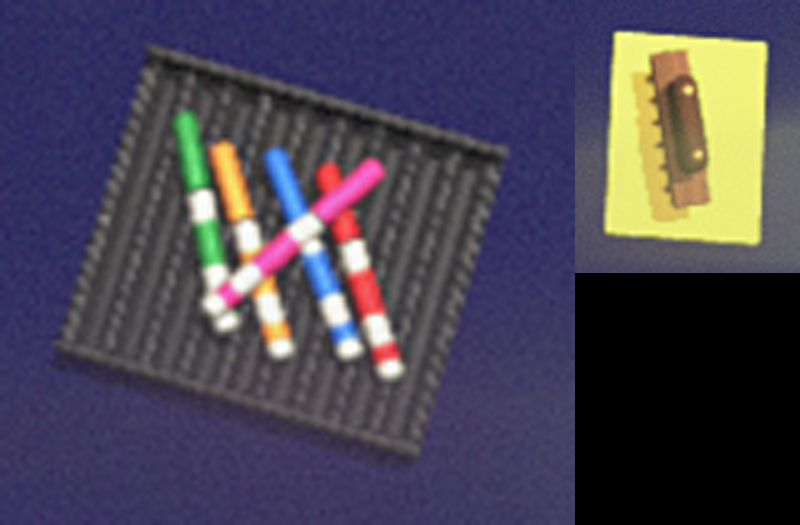

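Crop: the rake on the card has a 150 mm batten, so it's the right one. The markers lie about 30° askew to the grooves, with pink on top. Next I'll work out the tray frame from its corners and the marker positions in it.

```bash
cat >> h.py <<'E'
def crop2px(p):return (265+p[0]/5,135+p[1]/5)
E
python3 - <<'E'
from h import *
TL,TR,BR,BL=[ray("top",(265+a/5,135+b/5),.034)[:2]*1000 for a,b in((150,48),(508,150),(412,455),(60,352))]
print(TL,TR,BR,BL)
print("len",np.linalg.norm(TL-BL),np.linalg.norm(TR-BR),"wid",np.linalg.norm(TL-TR),np.linalg.norm(BL-BR))
ang=lambda v:np.degrees(np.arctan2(v[1],v[0]))
print("yaw",ang(TL-BL),ang(TR-BR),ang(TL-TR)-90,ang(BL-BR)-90)
C=(TL+TR+BR+BL)/4;print("C",C)
im=cv2.imread("pics/top0.png")
yaw=np.radians(np.mean([ang(TL-BL),ang(TR-BR),ang(TL-TR)-90,ang(BL-BR)-90]))
print(np.degrees(yaw))
M=np.array([[np.cos(yaw),np.sin(yaw)],[-np.sin(yaw),np.cos(yaw)]])
for n,a,b,z in(("green",(185,115),(225,322),.0275),("orange",(222,147),(280,350),.0275),("blue",(275,152),(348,350),.0275),("red",(328,168),(390,370),.0275),("pink",(377,167),(212,302),.0425)):
    P=[M@(ray("top",(265+q[0]/5,135+q[1]/5),z)[:2]*1000-C) for q in(a,b)]
    print(n,np.round(P).tolist(),np.linalg.norm(P[0]-P[1]))
f=lambda x,y:(410+(x-575)/3.214,165+y/3.214)
print("batten",ray("top",f(681.5,128),.057)*1e3,"handle",ray("top",f(687,124),.1)*1e3)
print("scene handle:",ray("scene",(242,319),.095)*1e3)
E
```

```text
[670.39498511 127.29118966] [604.93893688 -98.39350958] [413.31025745 -37.30854464] [477.10477048 181.46146138]
len 200.73745392849932 201.12912201331605 wid 234.98527128225663 227.8816697938417
yaw -15.65571756746591 -17.680582992463393 -16.17391194966521 -16.25696904127605
C [541.43723748  43.26264921]
-16.44179538771764
green [[66.0, 84.0], [-53.0, 22.0]] 134.40505265906916
orange [[53.0, 56.0], [-60.0, -16.0]] 134.07009395890702
blue [[59.0, 23.0], [-48.0, -57.0]] 133.77848269402008
red [[59.0, -12.0], [-53.0, -86.0]] 133.63186617197567
pink [[66.0, -42.0], [-45.0, 32.0]] 133.18452500922837
batten [ 477.00815277 -329.21680776   57.        ] handle [ 476.22941879 -324.11507702  100.        ]
scene handle: [ 483.6886191 -330.7796065   95.       ]
```

```bash
python3 -m inch '{"translation":[[1,0.9,0],[1,0.9,0],[1,0.9,0],[1,0.9,0]],"rot":[[0,0,-0.14],[0,0,-0.14],[0,0,-0.14],[0,0,-0.14]],"jaw":[87,87,87,87]}' 40
python3 -m inch '{"translation":[[1,0.9,0],[1,0.9,0],[1,0.9,0],[1,0.9,0]],"rot":[[0,0,0],[0,0,0],[0,0,0],[0,0,0]],"jaw":[87,87,87,87]}'
python3 -m inch '{"translation":[[1,0.9,0],[1,0.9,0],[1,0.9,0],[1,0.9,0],[1,0.9,0],[1,0.9,0]],"rot":[[0,0,0],[0,0,0],[0,0,0],[0,0,0],[0,0,0],[0,0,0]],"jaw":[87,87,87,87,87,87]}'
python3 - <<'E'
from h import *
s=r.read_state();print(s["ee_pos"],s["eef_rot"],s["time"])
cv2.imwrite("pics/w1.png",eyes.camera("wrist"));np.savez("w1.npz",p=s["ee_pos"],q=s["eef_rot"])
print(eyes.calibration("wrist"))
E
```

```text
time: 0.5
ee_pos: [0.2772, -0.5064, 0.2328]
eef_rot: [0.998, 0.07, 0.001, -0.001]
ft_force: [0.6, -0.3, 0.1]
width: 0.087
time: 0.9
ee_pos: [0.3819, -0.4117, 0.2327]
eef_rot: [0.997, 0.075, 0.002, -0.002]
ft_force: [-0.2, -0.2, -0.3]
width: 0.0869
time: 1.5
ee_pos: [0.4806, -0.3235, 0.2324]
eef_rot: [0.997, 0.073, 0.001, -0.002]
ft_force: [0.1, -0.3, 0.1]
width: 0.087
[ 0.48057103 -0.32351807  0.23235422] [ 0.99729903  0.07340525  0.00128171 -0.00216129] 1.5
{'fx': 344.095120635155, 'fy': 344.095120635155, 'cx': 316.1958631905856, 'cy': 203.182640108503, 'hand_eye': array([[ 3.96518048e-04, -9.63051972e-01, -2.69315320e-01,
         7.28897406e-02],
       [ 9.99999893e-01,  4.45481258e-04, -1.20689749e-04,
        -1.05497559e-03],
       [ 2.36205429e-04, -2.69315243e-01,  9.63052046e-01,
        -1.51635464e-01],
       [ 0.00000000e+00,  0.00000000e+00,  0.00000000e+00,
         1.00000000e+00]])}
```

View pics/w1.png

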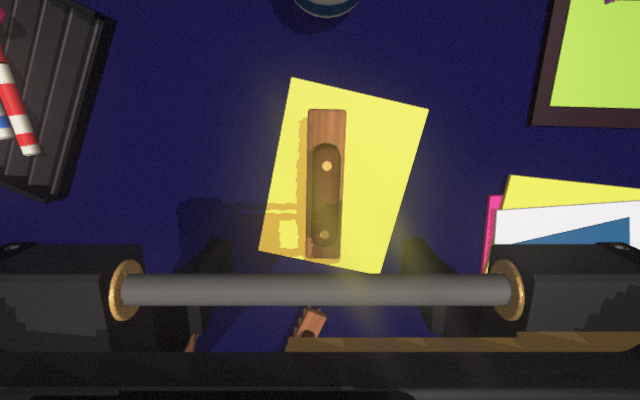

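The wrist view shows the batten corners at (309,110), (346,111), (341,259) and (307,257), and the brass dots on the handle top at (327,166) and (324,235).

```bash
cat >> h.py <<'E'
def wray(uv,z,p,q):
    c=eyes.calibration("wrist");H=np.array(c["hand_eye"]);R=Ro.from_quat(q).as_matrix()
    o=p+R@H[:3,3];d=R@H[:3,:3]@np.array([(uv[0]-c["cx"])/c["fx"],(uv[1]-c["cy"])/c["fy"],1])
    return o+d*(z-o[2])/d[2]
E
python3 - <<'E'
from h import *
d=np.load("w1.npz");p,q=d["p"],d["q"]
B=[wray(u,.057,p,q)[:2]*1e3 for u in((309,110),(346,111),(341,259),(307,257))]
D=[wray(u,.104,p,q)[:2]*1e3 for u in((327,166),(324,235))]
print(B,D);ang=lambda v:np.degrees(np.arctan2(v[1],v[0]))
print("batten c",np.mean(B,0),"handle c",np.mean(D,0),np.linalg.norm(D[0]-D[1]),np.linalg.norm(B[0]-B[3]))
print("yaw",ang(B[0]-B[3]),ang(B[1]-B[2]),ang(D[0]-D[1]))
x=Ro.from_quat(q).as_matrix()[:,0];print("tool yaw",ang(x), "toolz",Ro.from_quat(q).as_matrix()[:,2])
E
```

```text
[array([ 549.27189879, -304.79744068]), array([ 553.38359803, -338.53178203]), array([ 407.10261594, -358.46971201]), array([ 404.0967448 , -323.43441966])] [array([ 507.9639694 , -326.77270923]), array([ 448.04244903, -333.54714579])]
batten c [ 478.46371439 -331.3083386 ] handle c [ 478.00320921 -330.15992751] 60.30324696036663 146.36653415379334
yaw 7.315380922092682 7.761521898626863 6.45019509193253
tool yaw 8.41888155909863 toolz [ 0.0022392   0.00449907 -0.99998737]
```

```bash
python3 -m inch '{"translation":[[-0.03,-0.07,-0.4],[-0.03,-0.07,-0.7],[-0.03,-0.07,-0.9],[-0.03,-0.07,-0.9],[-0.03,-0.07,-0.9]],"rot":[[0,0,-0.02],[0,0,-0.02],[0,0,-0.02],[0,0,-0.02],[0,0,-0.02]],"jaw":[87,87,87,87,87]}' 40
python3 -m inch '{"translation":[[0,0,-0.3],[0,0,-0.5],[0,0,-0.68],[0,0,-0.68],[0,0,-0.68]],"rot":[[0,0,0],[0,0,0],[0,0,0],[0,0,0],[0,0,0]],"jaw":[87,87,87,87,87]}'
python3 -c "from h import *;s=r.read_state();print(s['ee_pos'],s['ft_force'])"
```

```text
time: 2.05
ee_pos: [0.477, -0.3315, 0.1431]
eef_rot: [0.998, 0.062, 0.001, -0.002]
ft_force: [-0.3, -0.9, 1.2]
width: 0.0869
time: 2.55
ee_pos: [0.4777, -0.3322, 0.0768]
eef_rot: [0.998, 0.062, 0.002, -0.001]
ft_force: [-0.6, 0.1, 0.4]
width: 0.0867
[ 0.47767144 -0.3322364   0.07676578] [-0.5905546   0.09510605  0.41710584]
```

```bash
python3 -m inch '{"translation":[[0,0.015,-0.02],[0,0.015,-0.02],[0,0.015,-0.02],[0,0.015,-0.02],[0,0.015,-0.02],[0,0.015,-0.02],[0,0.015,-0.02],[0,0.015,-0.02],[0,0.015,-0.02],[0,0.015,-0.02],[0,0.015,-0.02],[0,0.015,-0.02]],"rot":[[0,0,0],[0,0,0],[0,0,0],[0,0,0],[0,0,0],[0,0,0],[0,0,0],[0,0,0],[0,0,0],[0,0,0],[0,0,0],[0,0,0]],"jaw":[60,40,30,20,15,15,15,15,15,15,15,15]}' 50
```

```text
time: 3.75
ee_pos: [0.4776, -0.3308, 0.0747]
eef_rot: [0.998, 0.062, 0.002, -0.001]
ft_force: [0.9, -0.8, -0.5]
width: 0.0238
```

```bash
python3 -m inch '{"translation":[[0,0,0.2],[0,0,0.4],[0.05,0.2,0.5],[0.1,0.5,0.5],[0.1,0.8,0.5],[0.1,0.8,0.5],[0.1,0.8,0.5]],"rot":[[0,0,0],[0,0,0],[0,0,-0.1],[0,0,-0.2],[0,0,-0.3],[0,0,-0.39],[0,0,-0.39]],"jaw":[15,15,15,15,15,15,15]}' 50
python3 -m inch '{"translation":[[0.05,0.3,0],[0.05,0.6,0],[0.1,0.8,0],[0.1,0.8,0],[0.1,0.8,0]],"rot":[[0,0,0],[0,0,0],[0,0,0],[0,0,0],[0,0,0]],"jaw":[15,15,15,15,15]}'
python3 -m inch '{"translation":[[0.05,0.3,0],[0.05,0.6,0],[0.05,0.7,0],[0.05,0.75,0],[0.05,0.75,0],[0.05,0.75,0]],"rot":[[0,0,0],[0,0,0],[0,0,0],[0,0,0],[0,0,0],[0,0,0]],"jaw":[15,15,15,15,15,15]}'
python3 - <<'E'
from h import *
s=r.read_state();x=Ro.from_quat(s["eef_rot"]).as_matrix();print(s["ee_pos"],np.degrees(np.arctan2(x[1,0],x[0,0])),x[:,2],s["width"],s["ft_force"])
cv2.imwrite("pics/w2.png",eyes.camera("wrist"));np.savez("w2.npz",p=s["ee_pos"],q=s["eef_rot"])
E
```

```text
time: 4.45
ee_pos: [0.4877, -0.2499, 0.1248]
eef_rot: [0.99, -0.142, 0.002, -0.001]
ft_force: [0.4, -0.3, -1.2]
width: 0.0235
time: 4.95
ee_pos: [0.4976, -0.1707, 0.1247]
eef_rot: [0.99, -0.141, 0.002, -0.001]
ft_force: [0.8, -0.9, -1.4]
width: 0.0237
time: 5.55
ee_pos: [0.5025, -0.0974, 0.1246]
eef_rot: [0.99, -0.142, 0.002, -0.0]
ft_force: [-0.3, 0.8, -0.4]
width: 0.0238
[ 0.50251382 -0.09735649  0.12464213] -16.304317107804568 [ 4.42106555e-03  2.48420493e-04 -9.99990196e-01] 0.023765941369645247 [-0.33303047  0.83191087 -0.42692354]
```

View pics/w2.png

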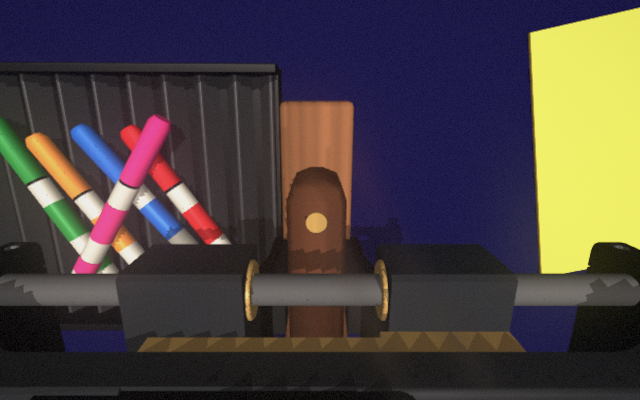

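The rake edges are parallel to the grooves, with about 3 mm to 4 mm of fit error. I'm descending to tips 25 mm above the table and combing toward +y.

```bash
python3 -m inch '{"translation":[[0,0,-0.15],[0,0,-0.28],[0,0,-0.28],[0.017,0.058,-0.28],[0.034,0.115,-0.28],[0.051,0.173,-0.28],[0.068,0.23,-0.28],[0.085,0.288,-0.28],[0.102,0.346,-0.28],[0.119,0.403,-0.28],[0.135,0.461,-0.28],[0.152,0.518,-0.28],[0.169,0.576,-0.28],[0.186,0.634,-0.28],[0.203,0.691,-0.28],[0.22,0.749,-0.28],[0.237,0.806,-0.28],[0.254,0.864,-0.28],[0.271,0.922,-0.28],[0.271,0.922,-0.28]],"rot":[[0,0,0],[0,0,0],[0,0,0],[0,0,0],[0,0,0],[0,0,0],[0,0,0],[0,0,0],[0,0,0],[0,0,0],[0,0,0],[0,0,0],[0,0,0],[0,0,0],[0,0,0],[0,0,0],[0,0,0],[0,0,0],[0,0,0],[0,0,0]],"jaw":[15,15,15,15,15,15,15,15,15,15,15,15,15,15,15,15,15,15,15,15]}' 50
cat > look.py <<'E'
from h import *
import sys
s=r.read_state();C=np.array([.5414,.0433]);d=s["ee_pos"][:2]-C
print("rake in tray",np.round(1e3*np.array([.959*d[0]-.282*d[1],.282*d[0]+.959*d[1]]),1),"tip z",s["ee_pos"][2]-.0717,s["ft_force"],s["time"])
t=cv2.resize(eyes.camera("top")[130:240,260:385],None,fx=4,fy=4,interpolation=2)
c=cv2.resize(eyes.camera("scene")[140:280,270:420],None,fx=2,fy=2,interpolation=2)
o=np.zeros((440,800,3),np.uint8);o[:,:500]=t;o[:280,500:]=c;cv2.imwrite(f"pics/{sys.argv[1]}.png",o)
E
python3 look.py l1
```

```text
time: 7.6
ee_pos: [0.5298, -0.0039, 0.0967]
eef_rot: [0.99, -0.141, 0.002, -0.001]
ft_force: [0.7, -0.2, -1.5]
width: 0.0238
rake in tray [  2.2 -48.5] tip z 0.024961744816556705 [ 0.70870112 -0.17816136 -1.48618802] 7.6
```

View pics/l1.png

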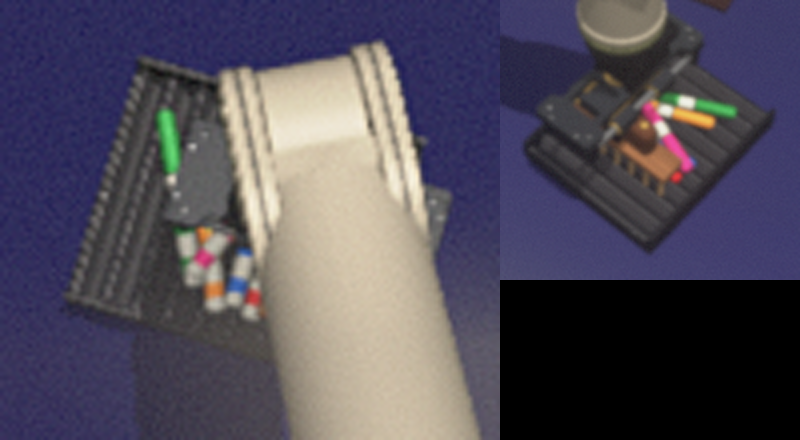

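The scene view shows red and blue rotating toward the groove direction ahead of the rake, with green and orange untouched. I'll continue, then lift and look.

```bash
python3 -m inch '{"translation":[[0.014,0.048,0],[0.028,0.096,0],[0.042,0.144,0],[0.056,0.192,0],[0.07,0.24,0],[0.084,0.288,0],[0.098,0.336,0],[0.112,0.384,0],[0.126,0.432,0],[0.126,0.432,0],[0.08,0.29,0.05],[0.08,0.29,0.4],[0.08,0.29,0.6],[0,-0.2,0.6],[-0.1,-0.6,0.6],[-0.2,-0.9,0.6],[-0.2,-0.9,0.6],[-0.2,-0.9,0.6]],"rot":[[0,0,0],[0,0,0],[0,0,0],[0,0,0],[0,0,0],[0,0,0],[0,0,0],[0,0,0],[0,0,0],[0,0,0],[0,0,0],[0,0,0],[0,0,0],[0,0,0],[0,0,0],[0,0,0],[0,0,0],[0,0,0]],"jaw":[15,15,15,15,15,15,15,15,15,15,15,15,15,15,15,15,15,15]}' 50
python3 look.py l2
```

```text
time: 9.5
ee_pos: [0.5095, -0.0955, 0.1567]
eef_rot: [0.99, -0.143, 0.002, -0.0]
ft_force: [-0.5, 1.3, -1.1]
width: 0.0238
rake in tray [   8.6 -142.1] tip z 0.08498682560388092 [-0.46907378  1.26982224 -1.0622056 ] 9.5
```

View pics/l2.png

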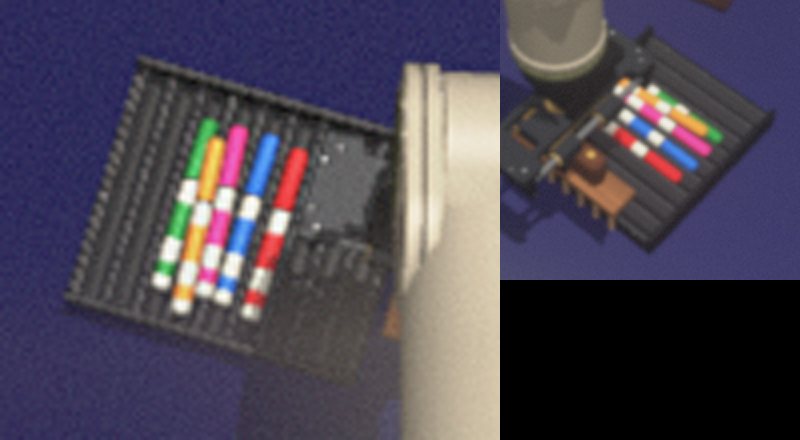

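Great: all the markers are now parallel to the grooves. Red, blue, pink and green look settled, and orange rides high between green and pink. I'll check the positions across the tray.

```bash
python3 - <<'E'
from h import *
C=np.array([541.4,43.3]);M=np.array([[.959,-.282],[.282,.959]])
for n,a,b in(("green",(210,120),(162,282)),("orange",(217,140),(181,306)),("pink",(239,128),(205,288)),("blue",(271,136),(223,297)),("red",(299,152),(251,312))):
  for z in(.0153,.0275,.035):
    P=[M@(ray("top",(260+q[0]/4,130+q[1]/4),z)[:2]*1000-C) for q in(a,b)]
    print(n,z,np.round(P,1).tolist(),round(np.linalg.norm(P[0]-P[1])))
E
```

```text
green 0.0153 [[71.6, 51.3], [-63.5, 50.3]] 135
green 0.0275 [[69.4, 50.2], [-64.6, 49.2]] 134
green 0.035 [[68.0, 49.5], [-65.3, 48.6]] 133
orange 0.0153 [[57.7, 41.3], [-77.5, 30.5]] 136
orange 0.0275 [[55.6, 40.3], [-78.5, 29.5]] 134
orange 0.035 [[54.3, 39.7], [-79.1, 29.0]] 134
pink 0.0153 [[71.9, 27.3], [-58.5, 16.4]] 131
pink 0.0275 [[69.7, 26.4], [-59.6, 15.6]] 130
pink 0.035 [[68.3, 25.8], [-60.4, 15.1]] 129
blue 0.0153 [[72.9, 1.0], [-61.3, 0.8]] 134
blue 0.0275 [[70.7, 0.3], [-62.4, 0.1]] 133
blue 0.035 [[69.3, -0.1], [-63.1, -0.3]] 132
red 0.0153 [[66.8, -24.0], [-66.4, -23.7]] 133
red 0.0275 [[64.6, -24.5], [-67.5, -24.2]] 132
red 0.035 [[63.3, -24.8], [-68.2, -24.5]] 131
```

Red sits at -25, blue at 0 and green at +50, all settled. Pink (near +25) and orange (near +35) are still askew, so I'll comb again in +y to drop pink at +25 and carry orange over green to +75.

```bash
python3 -m inch '{"translation":[[0.05,0.3,0],[0.1,0.6,0],[0.15,0.8,0],[0.177,0.906,0],[0.177,0.906,0],[0.177,0.906,-0.2],[0.177,0.906,-0.4],[0.177,0.906,-0.55],[0.177,0.906,-0.6],[0.177,0.906,-0.6]],"rot":[[0,0,0],[0,0,0],[0,0,0],[0,0,0],[0,0,0],[0,0,0],[0,0,0],[0,0,0],[0,0,0],[0,0,0]],"jaw":[15,15,15,15,15,15,15,15,15,15]}' 50
python3 -m inch '{"translation":[[0.014,0.048,0],[0.028,0.096,0],[0.042,0.144,0],[0.056,0.192,0],[0.07,0.24,0],[0.084,0.288,0],[0.099,0.336,0],[0.113,0.384,0],[0.127,0.432,0],[0.141,0.48,0],[0.155,0.528,0],[0.169,0.576,0],[0.183,0.623,0],[0.197,0.671,0],[0.212,0.719,0],[0.226,0.767,0],[0.24,0.815,0],[0.254,0.863,0],[0.268,0.911,0],[0.268,0.911,0]],"rot":[[0,0,0],[0,0,0],[0,0,0],[0,0,0],[0,0,0],[0,0,0],[0,0,0],[0,0,0],[0,0,0],[0,0,0],[0,0,0],[0,0,0],[0,0,0],[0,0,0],[0,0,0],[0,0,0],[0,0,0],[0,0,0],[0,0,0],[0,0,0]],"jaw":[15,15,15,15,15,15,15,15,15,15,15,15,15,15,15,15,15,15,15,15]}'
python3 look.py l3
```

```text
time: 10.6
ee_pos: [0.5273, -0.0037, 0.0962]
eef_rot: [0.99, -0.141, 0.002, -0.001]
ft_force: [0.4, -0.2, -0.1]
width: 0.0233
time: 12.6
ee_pos: [0.5538, 0.0861, 0.0961]
eef_rot: [0.99, -0.142, 0.001, 0.001]
ft_force: [-1.9, -5.8, 1.4]
width: 0.0236
rake in tray [-0.2 44.6] tip z 0.024412721757212874 [-1.89095433 -5.84978978  1.36239075] 12.6
```

View pics/l3.png

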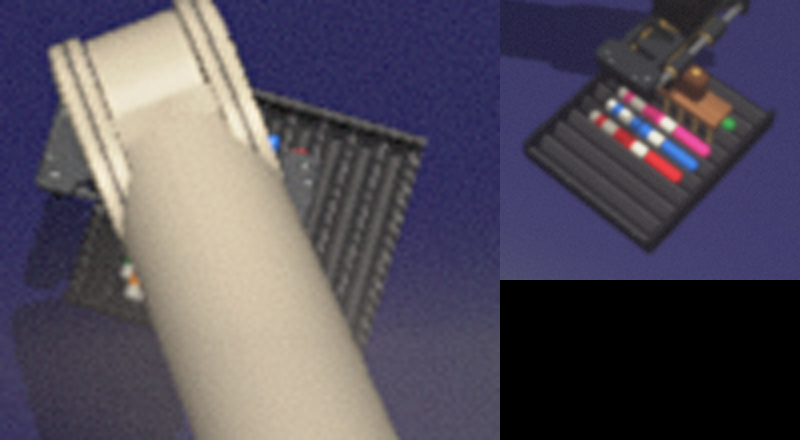

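Pink, blue and red are settled. Green and orange are now ahead of the rake, so I'll back off, lift and look.

```bash
python3 -m inch '{"translation":[[-0.014,-0.048,0],[-0.03,-0.1,0.01],[-0.03,-0.1,0.3],[-0.03,-0.1,0.6],[-0.1,-0.4,0.6],[-0.2,-0.8,0.6],[-0.28,-0.97,0.6],[-0.28,-0.97,0.6]],"rot":[[0,0,0],[0,0,0],[0,0,0],[0,0,0],[0,0,0],[0,0,0],[0,0,0],[0,0,0]],"jaw":[15,15,15,15,15,15,15,15]}' 50
python3 -m inch '{"translation":[[-0.12,-0.4,0],[-0.2,-0.7,0],[-0.2,-0.7,0],[-0.2,-0.7,0]],"rot":[[0,0,0],[0,0,0],[0,0,0],[0,0,0]],"jaw":[15,15,15,15]}' 50
python3 look.py l4
```

```text
time: 13.5
ee_pos: [0.525, -0.0146, 0.1561]
eef_rot: [0.99, -0.144, 0.001, 0.001]
ft_force: [0.8, 0.4, -1.4]
width: 0.0234
time: 13.9
ee_pos: [0.5052, -0.0843, 0.1563]
eef_rot: [0.99, -0.144, 0.001, 0.001]
ft_force: [0.4, -0.2, -0.6]
width: 0.0235
rake in tray [   1.3 -132.5] tip z 0.08459469362097875 [ 0.42703121 -0.20563435 -0.55212384] 13.9
```

View pics/l4.png

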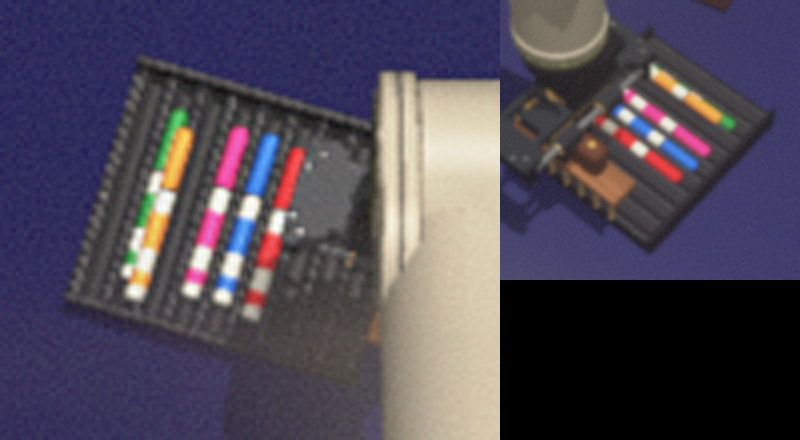

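Green is settled at +75, orange is perched against it on the ridge at +62, and groove +50 is empty. I'll go over to the +y side and comb orange back into +50.

```bash
python3 -m inch '{"translation":[[0.08,0.3,0],[0.16,0.6,0],[0.23,0.8,0],[0.23,0.8,0]],"rot":[[0,0,0],[0,0,0],[0,0,0],[0,0,0]],"jaw":[15,15,15,15]}' 50
python3 -m inch '{"translation":[[0.08,0.3,0],[0.16,0.6,0],[0.23,0.8,0],[0.23,0.8,0]],"rot":[[0,0,0],[0,0,0],[0,0,0],[0,0,0]],"jaw":[15,15,15,15]}' 50
python3 -m inch '{"translation":[[0.08,0.3,0],[0.16,0.6,0],[0.21,0.75,0],[0.21,0.75,0],[0.21,0.75,0]],"rot":[[0,0,0],[0,0,0],[0,0,0],[0,0,0],[0,0,0]],"jaw":[15,15,15,15,15]}' 50
python3 - <<'E'
from h import *
s=r.read_state();C=np.array([.5414,.0433]);d=s["ee_pos"][:2]-C
print(np.round(1e3*np.array([.959*d[0]-.282*d[1],.282*d[0]+.959*d[1]]),1),s["ee_pos"],Ro.from_quat(s["eef_rot"]).as_matrix()[:,[0,2]])
E
```

```text
time: 14.4
ee_pos: [0.5291, 0.0025, 0.1564]
eef_rot: [0.99, -0.14, 0.002, -0.0]
ft_force: [-0.6, -0.0, -1.5]
width: 0.0235
time: 14.8
ee_pos: [0.5522, 0.0869, 0.1564]
eef_rot: [0.991, -0.137, 0.002, -0.001]
ft_force: [0.4, 0.6, -1.0]
width: 0.0235
time: 15.3
ee_pos: [0.5732, 0.1607, 0.1561]
eef_rot: [0.991, -0.137, 0.001, -0.001]
ft_force: [-0.3, -0.1, -1.1]
width: 0.0239
[ -2.7 121.6] [0.57315344 0.16071223 0.15613041] [[ 0.96247813  0.00279832]
 [-0.27134943  0.00141121]
 [ 0.00231041 -0.99999509]]
```

```bash
python3 -m inch '{"translation":[[0,0,-0.2],[0,0,-0.4],[0,0,-0.55],[0,0,-0.592],[0,0,-0.592],[-0.02,-0.07,-0.592],[-0.04,-0.14,-0.592],[-0.06,-0.21,-0.592],[-0.075,-0.26,-0.592],[-0.09,-0.31,-0.592],[-0.105,-0.36,-0.592],[-0.12,-0.41,-0.592],[-0.135,-0.46,-0.592],[-0.15,-0.51,-0.592],[-0.165,-0.56,-0.592],[-0.18,-0.61,-0.592],[-0.195,-0.66,-0.592],[-0.21,-0.71,-0.592],[-0.22,-0.75,-0.592],[-0.22,-0.75,-0.592]],"rot":[[0,0,-0.012],[0,0,-0.012],[0,0,-0.012],[0,0,-0.012],[0,0,-0.012],[0,0,-0.012],[0,0,-0.012],[0,0,-0.012],[0,0,-0.012],[0,0,-0.012],[0,0,-0.012],[0,0,-0.012],[0,0,-0.012],[0,0,-0.012],[0,0,-0.012],[0,0,-0.012],[0,0,-0.012],[0,0,-0.012],[0,0,-0.012],[0,0,-0.012]],"jaw":[15,15,15,15,15,15,15,15,15,15,15,15,15,15,15,15,15,15,15,15]}' 50
python3 -m inch '{"translation":[[0,0,0.3],[0,0,0.6],[-0.1,-0.4,0.6],[-0.2,-0.8,0.6],[-0.28,-0.97,0.6],[-0.28,-0.97,0.6]],"rot":[[0,0,0],[0,0,0],[0,0,0],[0,0,0],[0,0,0],[0,0,0]],"jaw":[15,15,15,15,15,15]}' 50
python3 -m inch '{"translation":[[-0.1,-0.4,0],[-0.2,-0.7,0],[-0.23,-0.85,0],[-0.23,-0.85,0],[-0.23,-0.85,0]],"rot":[[0,0,0],[0,0,0],[0,0,0],[0,0,0],[0,0,0]],"jaw":[15,15,15,15,15]}' 50
python3 look.py l5
```

```text
time: 17.3
ee_pos: [0.5511, 0.0849, 0.0969]
eef_rot: [0.99, -0.144, 0.001, -0.001]
ft_force: [-0.4, -0.9, -1.3]
width: 0.0235
time: 17.9
ee_pos: [0.5224, -0.0154, 0.1569]
eef_rot: [0.989, -0.146, 0.001, 0.0]
ft_force: [0.4, 0.3, -1.6]
width: 0.0237
time: 18.4
ee_pos: [0.4999, -0.099, 0.157]
eef_rot: [0.989, -0.145, 0.001, -0.0]
ft_force: [0.1, 1.3, -1.4]
width: 0.0233
rake in tray [   0.3 -148.2] tip z 0.0852972359116805 [ 0.13616818  1.29018476 -1.36391362] 18.4
```

View pics/l5.png

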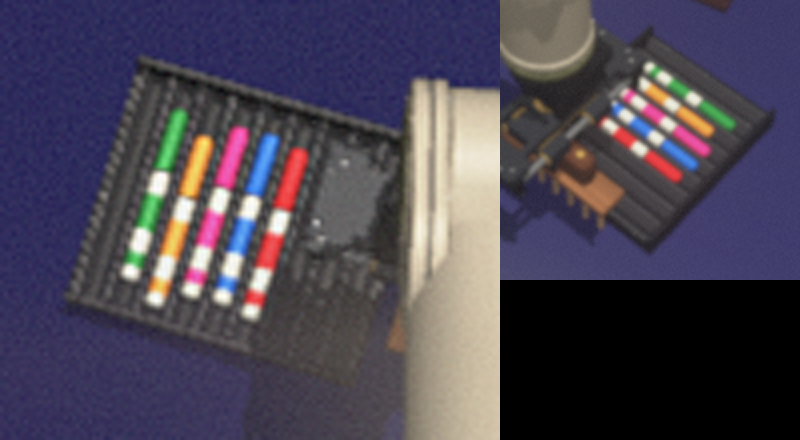

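All five now lie in separate grooves (green +75, orange +50, pink +25, blue 0, red -25). I'm returning the rake to the card.

```bash
python3 -m inch '{"translation":[[-0.02,-0.3,0],[-0.04,-0.6,0],[-0.06,-0.8,0],[-0.06,-0.8,0]],"rot":[[0,0,0],[0,0,0.05],[0,0,0.1],[0,0,0.1]],"jaw":[15,15,15,15]}' 50
python3 -m inch '{"translation":[[-0.02,-0.3,0],[-0.04,-0.6,0],[-0.06,-0.8,0],[-0.06,-0.8,0]],"rot":[[0,0,0.08],[0,0,0.16],[0,0,0.25],[0,0,0.295]],"jaw":[15,15,15,15]}' 50
python3 -m inch '{"translation":[[-0.06,-0.3,-0.2],[-0.09,-0.6,-0.4],[-0.1,-0.7,-0.5],[-0.1,-0.72,-0.6],[-0.1,-0.72,-0.6],[-0.1,-0.72,-0.6]],"rot":[[0,0,0],[0,0,0],[0,0,0],[0,0,0],[0,0,0],[0,0,0]],"jaw":[15,15,15,15,15,15]}' 50
python3 -c "
from h import *
s=r.read_state();x=Ro.from_quat(s['eef_rot']).as_matrix();print(s['ee_pos'],np.degrees(np.arctan2(x[1,0],x[0,0])),x[:,2])"
```

```text
time: 18.9
ee_pos: [0.4938, -0.1805, 0.1568]
eef_rot: [0.996, -0.093, 0.001, -0.0]
ft_force: [0.6, 0.1, -1.4]
width: 0.0233
time: 19.3
ee_pos: [0.4877, -0.262, 0.1565]
eef_rot: [0.998, 0.062, 0.001, -0.0]
ft_force: [0.3, 0.3, -2.8]
width: 0.0237
time: 19.9
ee_pos: [0.4788, -0.3321, 0.097]
eef_rot: [0.998, 0.063, 0.001, -0.0]
ft_force: [-0.3, 0.3, -0.8]
width: 0.0235
[ 0.478833   -0.33212836  0.09699373] 7.1884287289957935 [ 2.79283673e-03  9.29499812e-04 -9.99995668e-01]
```

Lowering slowly by 22 mm to touch, then releasing.

```bash
python3 -m inch '{"translation":[[0,0,-0.05],[0,0,-0.1],[0,0,-0.15],[0,0,-0.18],[0,0,-0.2],[0,0,-0.21],[0,0,-0.22],[0,0,-0.222],[0,0,-0.222],[0,0,-0.222]],"rot":[[0,0,0],[0,0,0],[0,0,0],[0,0,0],[0,0,0],[0,0,0],[0,0,0],[0,0,0],[0,0,0],[0,0,0]],"jaw":[15,15,15,15,15,15,15,15,15,15]}' 50
```

```text
time: 20.9
ee_pos: [0.4789, -0.3322, 0.0749]
eef_rot: [0.998, 0.063, 0.001, -0.0]
ft_force: [-0.5, 0.3, -1.3]
width: 0.024
```

```bash
python3 -m inch '{"translation":[[0,0,-0.005],[0,0,-0.01],[0,0,-0.01],[0,0,-0.01]],"rot":[[0,0,0],[0,0,0],[0,0,0],[0,0,0]],"jaw":[15,15,15,15]}' 50
```

```text
time: 21.3
ee_pos: [0.4789, -0.3322, 0.0746]
eef_rot: [0.998, 0.063, 0.002, -0.0]
ft_force: [-2.4, 2.1, 5.7]
width: 0.0237
```

Contact (5.7 N). I'll open slowly, rise straight up, and check.

```bash
python3 -m inch '{"translation":[[0,0,0],[0,0,0],[0,0,0],[0,0,0],[0,0,0],[0,0,0],[0,0,0],[0,0,0.2],[0,0,0.4],[0,0,0.7],[0,0,1],[0,0,1],[0,0,1]],"rot":[[0,0,0],[0,0,0],[0,0,0],[0,0,0],[0,0,0],[0,0,0],[0,0,0],[0,0,0],[0,0,0],[0,0,0],[0,0,0],[0,0,0],[0,0,0]],"jaw":[25,28,34,45,60,75,80,80,80,80,80,80,80]}' 10
python3 -m inch '{"translation":[[-0.3,-0.3,0.2],[-0.6,-0.6,0.4],[-1,-1,0.4],[-1,-1,0.4],[-1,-1,0.4],[-1,-1,0.4]],"rot":[[0,0,0],[0,0,0],[0,0,0],[0,0,0],[0,0,0],[0,0,0]],"jaw":[80,80,80,80,80,80]}'
python3 -m inch '{"translation":[[-0.3,-0.3,0],[-0.6,-0.6,0],[-0.8,-0.8,0],[-0.8,-0.8,0],[-0.8,-0.8,0],[-0.8,-0.8,0]],"rot":[[0,0,0],[0,0,0],[0,0,0],[0,0,0],[0,0,0],[0,0,0]],"jaw":[80,80,80,80,80,80]}'
python3 - <<'E'
from h import *
im=eyes.camera("top");cv2.imwrite("pics/topF.png",im);sc=eyes.camera("scene")
o=np.zeros((600,800,3),np.uint8)
o[:400]=cv2.resize(im[60:290,30:490],(800,400));
o[400:,:310]=cv2.resize(sc[130:380,160:420],(310,200));o[400:,310:]=cv2.resize(im[130:240,190:460],(490,200));cv2.imwrite("pics/fin.png",o)
hsv=cv2.cvtColor(im,cv2.COLOR_BGR2HSV);C=np.array([541.4,43.3]);M=np.array([[.959,-.282],[.282,.959]])
for n,lo,hi in(("green",(45,120,80),(85,255,255)),("orange",(11,150,150),(21,255,255)),("pink",(155,150,120),(172,255,255)),("blue",(98,150,140),(112,255,255)),("red",(175,150,110),(180,255,255))):
    m=cv2.inRange(hsv,lo,hi);m[:145]=0;m[228:]=0;m[:,:278]=0;m[:,368:]=0
    q=np.argwhere(m)[:,::-1];P=np.array([M@(ray("top",u,.0185)[:2]*1e3-C) for u in q])
    if len(P)>5:
        f=np.polyfit(P[:,0],P[:,1],1);print(n,len(P),"y0 %.1f slope %.1f deg"%(f[1],np.degrees(f[0])),P[:,0].min(),P[:,0].max())
E
```

```text
time: 22.6
ee_pos: [0.4791, -0.3324, 0.175]
eef_rot: [0.998, 0.063, 0.002, 0.0]
ft_force: [0.2, 0.4, -1.1]
width: 0.0799
time: 23.2
ee_pos: [0.3798, -0.4311, 0.2139]
eef_rot: [0.998, 0.063, 0.002, -0.001]
ft_force: [0.2, -0.3, -0.6]
width: 0.0802
time: 23.8
ee_pos: [0.302, -0.5095, 0.2135]
eef_rot: [0.998, 0.065, 0.002, -0.001]
ft_force: [0.4, -0.2, 0.2]
width: 0.0799
green 120 y0 77.1 slope -0.1 deg -55.06676906270549 72.68956375892316
orange 86 y0 52.0 slope 0.2 deg -70.94032683832512 58.19532317329313
pink 112 y0 27.6 slope -0.5 deg -54.36704970741249 72.4620662629385
blue 120 y0 2.4 slope -0.5 deg -53.30776278222169 73.44763827077878
red 77 y0 -22.9 slope 0.0 deg -56.16893650510119 67.75431570596719
```

View pics/fin.png

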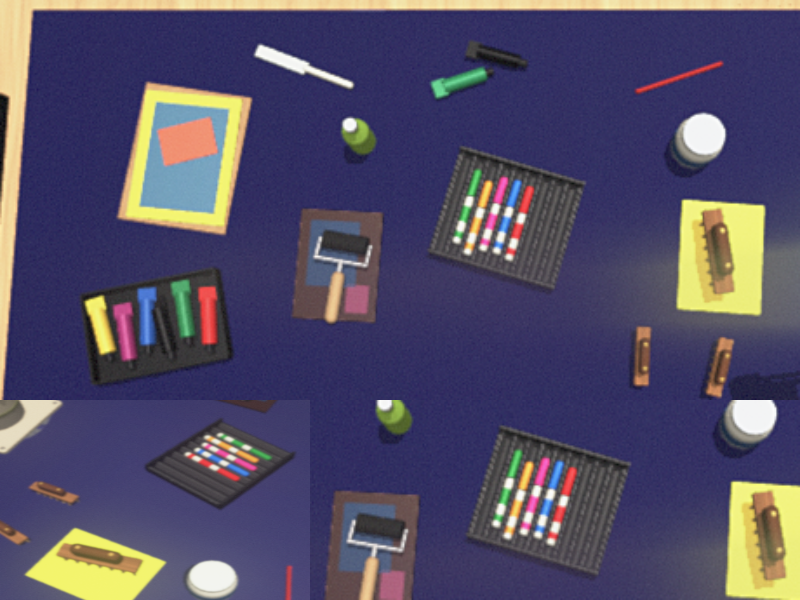

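Markers are 25 mm apart, parallel to the grooves within 0.5°. The rake stands upright on the card, and the brayer, bottle and jar look unmoved. Handing in.

```bash
python3 -c "from bench import r;print(r.close_job())"
```

```text
the job is handed in; nothing more can be done
None
```

I combed all five markers into separate grooves, stood the rake back upright on the yellow card, and handed the job in at about 24 s of the 72 s allowed. I used the largest rake, in two passes toward +y and one back toward -y, with its tips about 25 mm above the table.

- **Markers:** In the last pictures they lie at tray y of about 77, 52, 27.5, 2.5 and -23 mm (green, orange, pink, blue, red). That is an even 25 mm apart and within 0.5° of the groove direction. All five sit about 2 mm above the nominal groove centres, which matches the error in my tray measurement.
- **Rake:** It went down with about 6 N of contact and is standing upright on the card, back where it started.
- **Other items:** The brayer, bottle and jar look unmoved; I judged that by eye from the before and after pictures.
- **Forces:** Combing readings were low at the points I checked, at most about 6 N.
- **What didn't go as planned:** The second pass knocked green out of groove 50 into 75. The return pass then put orange in 50. No check failed at the end, but the markers' height in the grooves was not measured directly, only inferred from their spacing and alignment.

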